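# Run the sprung glass carriage along the trough and brake it at the serving mark

## Task

Run the heavy carriage with the tumbler on it along the trough towards the players' end (the robot's right) and bring it to rest with the face of its leading buffer level with the brass pointer, then take the hand away so that it stays there by itself for at least three seconds. It rolls almost without friction and its end buffers are springy: push and brake it gently against the faces of the two buffers only, with no hand on its top or on the tumbler, never let it strike the stop at the end of the trough, and keep the tumbler standing in the middle. Leave the other things on the table where they are.

Things in the scene. Friction and masses are not known exactly. Their poses are not given: they have to be found in the camera images.
- trough: Fixed straight wooden trough, open above, 860 long, 148 wide. Origin: centre of its underside on the table. Its y axis runs along it; the carriage travels towards its -y end (about the robot's right). Floor 8 thick; walls 12 thick, 68 high, 124 clear between them. Closed at the +y end by a block with its face at y = +420 mm, at the -y end by the stop. All in mm.
- carriage: Heavy wooden block on ball bearings, rolls only along the trough's y: 112 mm wide, 132 long without and 200 with its two sprung buffer heads. Origin: middle, 8 mm above the table, axes as the trough's. Block 16 to 64 mm above the table, cork mat on top up to 68. In all about 2.4 kg (+-25 %) without tumbler; drag 0.33 N per m/s plus 0.005 N: coasts with a time constant of 8 s.
- front_face (a point): Middle of the top edge of the leading (-y) buffer's face, 58 mm above the table, 100 mm from the carriage's origin when not pressed. Each buffer head is a solid rubber-faced block 104 mm wide, 18 to 58 mm above the table, with a steel cap 3 mm higher; it springs straight into the carriage: 60 N/m, no preload, 26 mm stroke, hardly damped, so the carriage bounces off anything that stands still.
- back_face (a point): The same point of the trailing (+y) buffer: same size, spring and offset, 100 mm from the carriage's origin on the +y side when not pressed.
- pointer: Brass pointer clip, 16 mm along the trough, 30 mm across, up to 18 mm high, on top of the wall farther from the robot. Origin: its middle on the wall top, 68 mm above the table; axes as the trough's. This is the serving mark: the leading buffer's face must stand level with its middle along y, within 15 mm. It lies 90 to 170 mm short of the stop's face.
- tumbler: Glass tumbler, open above, 68 mm across the rim, 90 mm high, 0.25 kg, standing loose on the middle of the carriage's mat, its rim 158 mm above the table. Origin: centre of its foot. It must not be touched.
- dice_cup: Bystander: wooden dice cup, 70 mm across, 85 mm high, far side. Origin: centre of foot.
- mug: Bystander: white mug, 80 mm across, 95 mm high, far side. Origin: centre of foot.
- domino_box: Bystander: wooden domino box 60 x 170 x 40 mm, far side. Origin: centre of underside.
- draught0: Bystander: light draughtsman, 32 mm across, 8 mm high, on the chequered board beyond the trough. Origin: centre of underside.
- draught1: Bystander: dark draughtsman, 32 mm across, 8 mm high, on the chequered board beyond the trough. Origin: centre of underside.
- stop_face (a point): Middle of the stop's face, top edge: the stop is a fixed block across the trough's -y end, its face at y = -400 mm in the trough's frame, 64 mm high. The leading buffer must never reach it.
Not all that is in view belongs to the job. What is shaped like the tumbler but green is not meant.

How it is judged:
By the outcome, as a careful person would: the job done as asked, in the order asked, and still so for the second after the job is handed in, with the robot touching nothing.
It also fails if it takes over 38 s, if anything falls off the work surface, if the arm or the gripper's body presses on something with over 40 N, if the wrist force passes 120 N, or if a joint passes its speed limit or range.

## Robot

A 6-joint arm with a two-finger parallel gripper is mounted at the origin on the work surface. World frame = base frame: x ahead of the robot, y to its left, z up, the work surface at z = 0. Lengths are in m, angles in rad, forces in N, time in s.
With the tool pointing down it reaches from about 0.35 to 0.975 m from the base axis. Payload 4.9 kg.
Tool frame: the origin (TCP) lies on the mounting face of the last link; the fingertips stand 173 mm ahead of it and the grasp point (between the pads) lies 155 mm ahead of it; z points along the fingers, y is the direction in which the jaws open and shut (so a half turn about z gives the same grasp; the last joint's range is limited). The gripper opens to 85 mm and grips with 20 to 120 N. Pads are 22 mm wide; open, the fingers measure 114 mm over their backs; the gripper's body (76 mm by 85 mm) begins 54 mm behind the grasp point. The pads swing forward as they close: fully open they stand 13 mm farther back than shut.
Start: joints at [1.18, 0.053, 1.613, -0, 1.476, -0.119], TCP at [0.168, 0.602, 0.405] pointing down, gripper open.
Joint ranges: [-3.01, 3.01], [-1.01, 2.22], [0.06, 2.58], [-1.02, 4.17], [0.09, 2.62], [-3.14, 3.14]. Speed limits (rad/s): [2.57, 2.57, 3.14, 3.14, 3.14, 3.14].

## Interface

Orientations are given as a unit quaternion [w, x, y, z].
In Python, from plant import manip gives the robot as it stands.
- The arm moves only by the tool play_rows, never from a script. Its argument "increments" is a list of rows, each an object with "offset": the shift along the tool's x, y, z in mm, a list of three; "twist": the turn about the tool's z in rad; "grip": the opening, from 0 (shut) to 1 (fully open). In form: [{"offset": [dx, dy, dz], "twist": twist, "grip": grip}, ...]. A call has 1 to 5 rows; each row is the pose to reach, as a shift and turn from the pose commanded when the call began, along the tool's axes at that moment; what a row does not reach only later rows make up. A row lasts 1/12 s, in which the tool goes at most 41.7 mm and 7.16 degrees, less where a joint would pass 70% of its speed; a pose out of reach is approached as far as the arm can. A call with a gripper value outside its range is refused whole. The fingers move at their own pace and stop on an object; the grip force is fixed at half the most. Time passes only in rows, so rows that repeat a pose let the fingers close. It gives the time, the measured TCP pose, the force and the opening at its end, in the units of the state.
- manip.state(): the state, without advancing time (a new reading comes with each control period).
- manip.grab_frame(name): name is "scene" or "top"; returns the picture (480x640x3 uint8, blue, green, red); there is no depth.
- manip.get_calibration(name): a dict with "fx", "fy", "cx", "cy" (pixels), "T" (4x4, takes a point from camera to world coordinates). Camera axes: x right, y down, z forward; pixel columns grow to the right and rows downward; lengths in m; the calibration is good to about 2 mm. A picture is of the moment at which its call begins. get_calibration takes no time and is no camera call.
- manip.job_done(): hands the job in, once; it reports no verdict.
Trained networks look in the newest picture that a camera, given by its name, has taken for a name from the list of things; names that differ only in an ending like _2 or _b are one class to them, and where a whole thing is asked for, a point or a joint stands for the part that bears it (a point fixed in the world has none). Each returns a list of dicts, best first, with "p" (0 to 1); they miss things now and then, are a little off and sometimes report something else, mostly with a low value. They report only what shows in the picture. A call takes as long as a camera call. They do not tell look-alikes from the thing itself.
- manip.boxes_of(query, camera): "xyz" ([x, y, z] in m, in the coordinates of the camera as it stood for that picture, good to about 4 mm: the middle of the surface that is visible of it).
- manip.tip_of(query, camera): "xyz" ([x, y, z] in m, in the coordinates of the camera as it stood for that picture, good to about 4 mm: a listed point, or the origin of a listed thing).
The state is a dict: "time": time; "joint_pos": joint angles; "joint_vel": joint speeds; "joint_efforts": joint torques, N m; "tool_pos": TCP position; "tool_rot": TCP orientation; "contact_force": force on the tool from outside, world axes, zero at the start; "ft_torque": the same for the moment, N m; "gripper_width": opening from 0.0 (shut) to 1.0 (fully open).
Only numpy, scipy, OpenCV 4.12 (cv2) and the standard library are available. Lean on these libraries where they do the work, as an engineer would, in place of code of your own. Each camera call takes 0.05 s, during which the arm holds its last target. There are 200 camera calls.

## Working session

There is one attempt and no reset: what is moved stays moved. The work goes in short steps, Python scripts to look and compute and a tool call to move; the robot and the scene stay as the last step left them, time stands still between calls to the robot, and variables do not carry over. Pictures are saved under pics/ and viewed, about 8 in all and at most 12, crops included, and the job is handed in when it is done.

Besides the shell and the picture viewer there is one more tool, called after ">>>" as name(argument=value, ...) on one line, values as JSON. play_rows: Moves the arm, as the interface text tells. Its arguments: {"type":"object","properties":{"increments":{"type":"array"}},"required":["increments"]}

```bash
mkdir -p pics; ls
cat > h.py <<'E'
import numpy as np, cv2
from plant import manip
def w(cam,p):
    T=np.array(manip.get_calibration(cam)["T"]); return (T@np.r_[p,1])[:3]
def pix(cam,P):
    c=manip.get_calibration(cam); q=np.linalg.inv(np.array(c["T"]))@np.r_[P,1]
    return c["fx"]*q[0]/q[2]+c["cx"], c["fy"]*q[1]/q[2]+c["cy"]
E
python3 - <<'E'
from h import *
s=manip.state(); print({k:np.round(v,3) for k,v in s.items()})
a=manip.grab_frame("top"); b=manip.grab_frame("scene")
cv2.imwrite("pics/top.png",a); cv2.imwrite("pics/scene.png",b)
for cam in("top","scene"):
  for q in("trough","carriage","front_face","back_face","pointer","tumbler","stop_face"):
    for d in manip.tip_of(q,cam)[:3]:
      P=w(cam,d["xyz"]); print(cam,q,round(d["p"],2),P.round(3),np.round(pix(cam,P)))
print(manip.state()["time"])
E
```

```text
pics
{'time': np.float64(0.0), 'joint_pos': array([ 1.18 ,  0.053,  1.614,  0.   ,  1.476, -0.119]), 'joint_vel': array([ 0.   , -0.   , -0.001, -0.002, -0.001,  0.001]), 'joint_efforts': array([-2.0000e-03, -3.9370e+01, -3.7017e+01, -0.0000e+00,  7.0000e-03,
        0.0000e+00]), 'tool_pos': array([0.168, 0.602, 0.403]), 'tool_rot': array([-0.   ,  0.135,  0.991, -0.001]), 'contact_force': array([-0.314, -0.011,  0.186]), 'ft_torque': array([-0.029,  0.026, -0.022]), 'gripper_width': np.float64(1.0)}
top trough 0.95 [ 0.505 -0.028 -0.002] [333. 245.]
top trough 0.7 [ 0.729  0.293 -0.001] [220. 169.]
top carriage 0.67 [0.492 0.159 0.003] [266. 249.]
top front_face 0.97 [0.494 0.061 0.061] [300. 245.]
top back_face 0.92 [0.487 0.255 0.054] [229. 249.]
top pointer 0.64 [ 0.581 -0.291  0.066] [430. 212.]
top tumbler 0.77 [0.489 0.153 0.063] [266. 247.]
top tumbler 0.62 [ 0.334  0.4   -0.005] [178. 307.]
top stop_face 0.92 [ 0.523 -0.428  0.056] [481. 233.]
scene trough 0.56 [ 0.502 -0.023  0.   ] [322. 254.]
scene carriage 0.97 [0.491 0.164 0.01 ] [388. 223.]
scene carriage 0.66 [ 0.587 -0.286  0.07 ] [227. 310.]
scene carriage 0.4 [0.72  0.009 0.012] [377. 321.]
scene front_face 0.9 [0.494 0.064 0.063] [355. 225.]
scene front_face 0.64 [0.728 0.294 0.   ] [484. 281.]
scene back_face 0.85 [0.481 0.264 0.06 ] [423. 195.]
scene back_face 0.4 [0.49  0.162 0.072] [390. 208.]
scene pointer 0.68 [ 0.586 -0.287  0.067] [227. 311.]
scene pointer 0.44 [0.484 0.265 0.056] [424. 197.]
scene pointer 0.42 [0.488 0.159 0.069] [388. 209.]
scene tumbler 0.95 [0.488 0.159 0.068] [388. 209.]
scene tumbler 0.86 [0.334 0.403 0.002] [435. 155.]
scene tumbler 0.71 [0.239 0.362 0.004] [405. 137.]
scene stop_face 0.93 [ 0.52  -0.427  0.061] [154. 311.]
0.8
```

View pics/top.png

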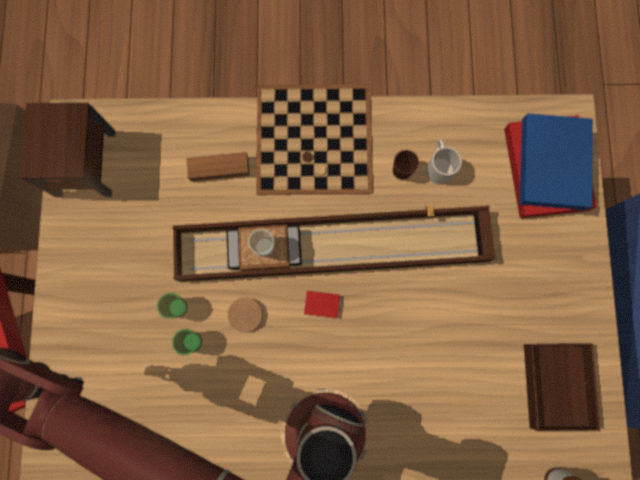

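View pics/scene.png

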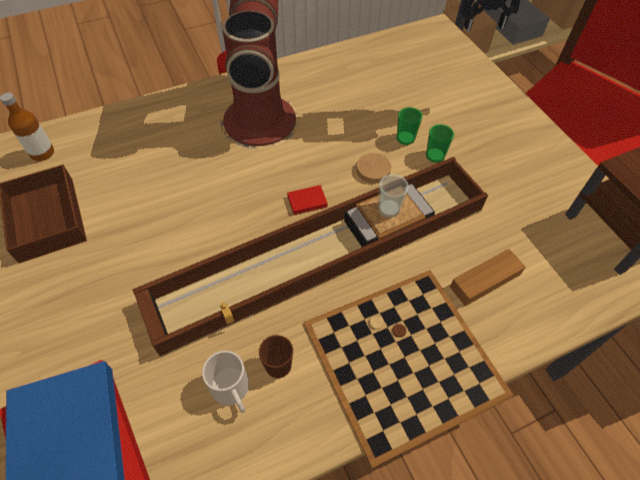

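The top picture shows the carriage with the clear tumbler at (262,243), the brass pointer at (430,211) and the stop at (481,233). The scene picture puts the tumbler at (390,197) and the pointer at (227,312).

Candidates for the tumbler are the clear one at (262,243) and the green ones at (172,306) and (187,342) on the table. I choose the clear one on the carriage. The whole trough matches the network points, and the push distance to the pointer is about 355 mm.

I'll check the choice in one crop and start the reach behind the trailing buffer.

Run:
```python
import cv2
a=cv2.imread("pics/top.png")[195:290,165:500]; cv2.imwrite("pics/crop.png",cv2.resize(a,None,fx=2.3,fy=2.3,interpolation=cv2.INTER_CUBIC))
```

```text
(no output)
```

View pics/crop.png

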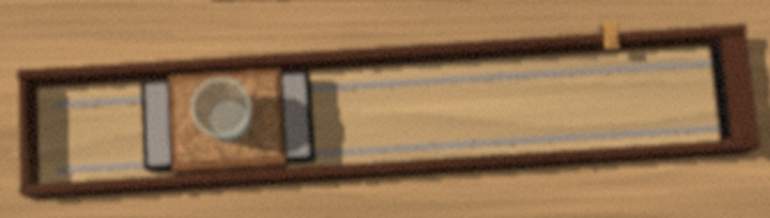

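>>> play_rows(increments=[{"offset":[-25,-13,0],"twist":0,"grip":0},{"offset":[-60,-32,5],"twist":0,"grip":0},{"offset":[-96,-51,10],"twist":0,"grip":0},{"offset":[-132,-70,15],"twist":0,"grip":0},{"offset":[-168,-89,20],"twist":0,"grip":0}])

```text
time: 1.22
tool_pos: [0.3065, 0.4699, 0.3847]
tool_rot: [0.0, 0.135, 0.991, 0.0]
contact_force: [0.3, 0.7, -0.3]
gripper_width: 0.299
```

The crop shows the clear tumbler in the middle of the carriage's cork mat and the pointer on the far wall. The choice stands.

>>> play_rows(increments=[{"offset":[-35,-19,4],"twist":-0.06,"grip":0},{"offset":[-70,-37,8],"twist":-0.12,"grip":0},{"offset":[-105,-56,12],"twist":-0.18,"grip":0},{"offset":[-140,-74,20],"twist":-0.25,"grip":0},{"offset":[-174,-92,30],"twist":-0.325,"grip":0}])

```text
time: 1.63
tool_pos: [0.45, 0.3344, 0.3556]
tool_rot: [0.001, -0.028, 1.0, 0.001]
contact_force: [0.7, 0.6, -0.6]
gripper_width: -0.002
```

Run:
```python
from h import *
s=manip.state(); print(s["time"],s["tool_pos"],s["tool_rot"])
q=s["tool_rot"];from scipy.spatial.transform import Rotation as R
M=R.from_quat(np.r_[q[1:],q[0]]).as_matrix();print(M.round(3))
print(M.T@(np.array([.4815,.308,.211])-s["tool_pos"])*1000)
```

```text
1.6333 [0.45001663 0.3343542  0.35560409] [ 1.14044003e-03 -2.82717776e-02  9.99599444e-01  5.98677309e-04]
[[-0.998 -0.057  0.002]
 [-0.057  0.998  0.001]
 [-0.002  0.001 -1.   ]]
[-29.60884009 -28.25530846 144.64108064]
```

>>> play_rows(increments=[{"offset":[-22,-20,20],"twist":0,"grip":0},{"offset":[-30,-26,55],"twist":0,"grip":0},{"offset":[-30,-26,95],"twist":0,"grip":0},{"offset":[-30,-26,130],"twist":0,"grip":0},{"offset":[-30,-26,145],"twist":0,"grip":0}])

```text
time: 2.05
tool_pos: [0.4782, 0.31, 0.2041]
tool_rot: [-0.004, -0.026, 1.0, -0.002]
contact_force: [-0.6, -0.8, -0.8]
gripper_width: 0.0
```

Run:
```python
from h import *
a=manip.grab_frame("top");b=manip.grab_frame("scene")
cv2.imwrite("pics/c.png",np.hstack([cv2.resize(a[190:310,150:350],(400,240)),cv2.resize(b[120:270,300:500],(400,300))[:240]]))
for cam in("top","scene"):
  for q in("front_face","back_face","carriage"):
    d=manip.tip_of(q,cam)[:1]
    if d: print(cam,q,d[0]["p"],w(cam,d[0]["xyz"]).round(4))
s=manip.state();print(s["time"],s["tool_pos"],s["contact_force"])
```

```text
top front_face 0.63 [0.4972 0.0607 0.0603]
top back_face 0.71 [0.487  0.2564 0.0553]
top carriage 0.64 [0.4934 0.161  0.0071]
scene front_face 0.7 [0.4965 0.0681 0.0605]
scene back_face 0.56 [0.4841 0.26   0.0595]
scene carriage 0.57 [0.4922 0.1635 0.0074]
2.45 [0.48089218 0.3121095  0.21225052] [-0.64343914 -0.55285651  0.56879389]
```

View pics/c.png

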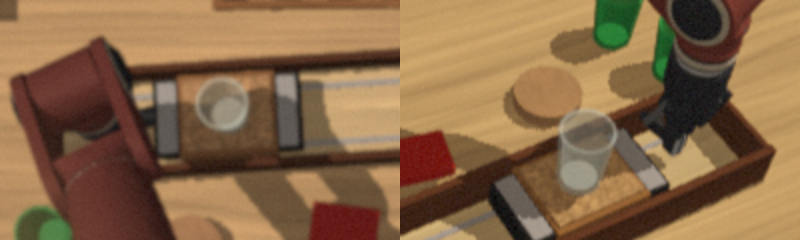

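The hand stands in the trough about 35–40 mm behind the trailing buffer, with the fingers shut. I'll push at about 45 mm/s, so an elastic bounce should send the carriage off at about 90 mm/s.

>>> play_rows(increments=[{"offset":[0,-7,0],"twist":0,"grip":0},{"offset":[0,-14,0],"twist":0,"grip":0},{"offset":[0,-20,0],"twist":0,"grip":0},{"offset":[0,-24,0],"twist":0,"grip":0},{"offset":[0,-28,0],"twist":0,"grip":0}])

```text
time: 2.87
tool_pos: [0.4815, 0.2828, 0.2097]
tool_rot: [-0.0, -0.026, 1.0, -0.0]
contact_force: [-0.6, 0.1, 0.4]
gripper_width: -0.0
```

>>> play_rows(increments=[{"offset":[0,-3.8,0],"twist":0,"grip":0},{"offset":[0,-7.6,0],"twist":0,"grip":0},{"offset":[0,-11.4,0],"twist":0,"grip":0},{"offset":[0,-15.2,0],"twist":0,"grip":0},{"offset":[0,-19,0],"twist":0,"grip":0}])

```text
time: 3.28
tool_pos: [0.4825, 0.2643, 0.2097]
tool_rot: [-0.0, -0.027, 1.0, 0.0]
contact_force: [1.1, 0.1, 0.5]
gripper_width: 0.005
```

>>> play_rows(increments=[{"offset":[0,-3.8,0],"twist":0,"grip":0},{"offset":[0,-7.6,0],"twist":0,"grip":0},{"offset":[0,-11.4,0],"twist":0,"grip":0},{"offset":[0,-15.2,0],"twist":0,"grip":0},{"offset":[0,-19,0],"twist":0,"grip":0}])

```text
time: 3.7
tool_pos: [0.4835, 0.2452, 0.2097]
tool_rot: [-0.0, -0.027, 1.0, -0.0]
contact_force: [1.0, -0.1, -0.4]
gripper_width: 0.0
```

>>> play_rows(increments=[{"offset":[0,-3.8,0],"twist":0,"grip":0},{"offset":[0,-7.6,0],"twist":0,"grip":0},{"offset":[0,-11.4,0],"twist":0,"grip":0},{"offset":[0,-15.2,0],"twist":0,"grip":0},{"offset":[0,-19,0],"twist":0,"grip":0}])

```text
time: 4.12
tool_pos: [0.4845, 0.2262, 0.2097]
tool_rot: [-0.0, -0.027, 1.0, -0.0]
contact_force: [0.6, 0.5, 0.3]
gripper_width: -0.002
```

```bash
cat > m.py <<'E'
from h import *
u=np.array([.054,-.9985])
# s: mm of leading face short of pointer (neg = past)
def meas(n=1):
  for i in range(n):
    for cam in("top","scene"):
      t=manip.state()["time"]; manip.grab_frame(cam); o=[]
      for q,off in(("front_face",0),("back_face",200),("carriage",100)):
        d=manip.tip_of(q,cam)[:1]
        if d and d[0]["p"]>.4:
          P=w(cam,d[0]["xyz"]); o.append((q[0],round(((np.array([.584,-.289])-P[:2])@u)*1e3-off,1)))
      print(cam,round(t,3),o)
  s=manip.state();P=s["tool_pos"];print(s["time"],P.round(4),s["contact_force"].round(2),"tool s",round((np.array([.584,-.289])-P[:2])@u*1e3,1))
E
python3 -c "from m import *; meas()"
```

```text
top 4.117 [('f', np.float64(293.7)), ('b', np.float64(289.1)), ('c', np.float64(293.1))]
scene 4.317 [('f', np.float64(281.5)), ('b', np.float64(280.0)), ('c', np.float64(281.4))]
4.5167 [0.4845 0.2268 0.2097] [-0.4  -0.42 -0.41] tool s 520.4
```

>>> play_rows(increments=[{"offset":[0,2,-36],"twist":0,"grip":0},{"offset":[0,0,-77],"twist":0,"grip":0},{"offset":[0,-10,-116],"twist":0,"grip":0},{"offset":[0,-30,-150],"twist":0,"grip":0},{"offset":[0,-68,-163],"twist":0,"grip":0}])

```text
time: 4.93
tool_pos: [0.4889, 0.1602, 0.3796]
tool_rot: [0.005, -0.029, 1.0, 0.001]
contact_force: [2.6, -0.1, 0.9]
gripper_width: -0.004
```

>>> play_rows(increments=[{"offset":[0,-41,0],"twist":0,"grip":0},{"offset":[0,-82,0],"twist":0,"grip":0},{"offset":[0,-123,0],"twist":0,"grip":0},{"offset":[0,-164,0],"twist":0,"grip":0},{"offset":[0,-205,0],"twist":0,"grip":0}])

```text
time: 5.35
tool_pos: [0.4986, -0.0477, 0.373]
tool_rot: [0.0, -0.027, 1.0, -0.0]
contact_force: [0.6, -0.6, 1.3]
gripper_width: 0.0
```

>>> play_rows(increments=[{"offset":[0,-41,0],"twist":0,"grip":0},{"offset":[0,-82,0],"twist":0,"grip":0},{"offset":[0,-123,0],"twist":0,"grip":0},{"offset":[0,-164,0],"twist":0,"grip":0},{"offset":[0,-205,20],"twist":0,"grip":0}])

```text
time: 5.77
tool_pos: [0.5105, -0.2501, 0.3586]
tool_rot: [0.003, -0.026, 1.0, -0.002]
contact_force: [0.6, 0.6, 0.6]
gripper_width: 0.003
```

```bash
python3 -c "
from m import *
s=manip.state();print(s['time'],s['tool_pos'],s['tool_rot'].round(4))
meas()"
```

```text
5.7667 [ 0.51047194 -0.25009527  0.35864959] [ 0.0034 -0.0263  0.9996 -0.0024]
top 5.767 [('f', np.float64(175.2)), ('b', np.float64(170.4)), ('c', np.float64(174.0))]
scene 5.967 [('f', np.float64(164.1)), ('b', np.float64(159.4)), ('c', np.float64(163.2))]
6.1667 [ 0.51   -0.2459  0.3552] [ 0.65 -0.01 -0.96] tool s 47.0
```

>>> play_rows(increments=[{"offset":[0,-30,25],"twist":0,"grip":0},{"offset":[0,-42,62],"twist":0,"grip":0},{"offset":[0,-42,100],"twist":0,"grip":0},{"offset":[0,-42,132],"twist":0,"grip":0},{"offset":[0,-42,146],"twist":0,"grip":0}])

```text
time: 6.58
tool_pos: [0.5106, -0.2869, 0.2039]
tool_rot: [-0.003, -0.027, 1.0, 0.002]
contact_force: [-1.0, 1.4, -0.7]
gripper_width: -0.001
```

```bash
python3 -c "
from m import *
meas(2)"
```

```text
top 6.583 [('f', np.float64(126.1)), ('b', np.float64(118.4)), ('c', np.float64(122.0))]
scene 6.783 [('b', np.float64(110.1)), ('c', np.float64(113.3))]
top 6.983 [('f', np.float64(104.3)), ('b', np.float64(97.3)), ('c', np.float64(98.9))]
scene 7.183 [('f', np.float64(93.4)), ('b', np.float64(89.0)), ('c', np.float64(93.6))]
7.3833 [ 0.5119 -0.2891  0.2085] [ 0.38  0.09 -0.3 ] tool s 3.7
```

```bash
python3 -c "
from m import *
meas(2)"
```

```text
top 7.383 [('f', np.float64(80.1)), ('c', np.float64(78.4))]
scene 7.583 [('f', np.float64(69.0)), ('b', np.float64(66.8)), ('c', np.float64(68.2))]
top 7.783 [('f', np.float64(59.6)), ('b', np.float64(55.0)), ('c', np.float64(58.0))]
scene 7.983 [('f', np.float64(50.3)), ('b', np.float64(47.4)), ('c', np.float64(52.3))]
8.1833 [ 0.512  -0.2891  0.2084] [-0.32 -0.02 -1.08] tool s 3.8
```

>>> play_rows(increments=[{"offset":[0,0,0],"twist":0,"grip":0},{"offset":[0,0,0],"twist":0,"grip":0},{"offset":[0,0,0],"twist":0,"grip":0},{"offset":[0,0,0],"twist":0,"grip":0},{"offset":[0,-1.3,0],"twist":0,"grip":0}])

```text
time: 8.6
tool_pos: [0.512, -0.2903, 0.2084]
tool_rot: [-0.0, -0.027, 1.0, 0.0]
contact_force: [0.1, 0.6, 0.3]
gripper_width: -0.002
```

>>> play_rows(increments=[{"offset":[0,-1.7,0],"twist":0,"grip":0},{"offset":[0,-3.4,0],"twist":0,"grip":0},{"offset":[0,-5.1,0],"twist":0,"grip":0},{"offset":[0,-6.8,0],"twist":0,"grip":0},{"offset":[0,-8.5,0],"twist":0,"grip":0}])

```text
time: 9.02
tool_pos: [0.5125, -0.2992, 0.2085]
tool_rot: [0.0, -0.027, 1.0, -0.0]
contact_force: [1.1, -0.3, 0.4]
gripper_width: -0.001
```

>>> play_rows(increments=[{"offset":[0,-1.7,0],"twist":0,"grip":0},{"offset":[0,-3.4,0],"twist":0,"grip":0},{"offset":[0,-5.1,0],"twist":0,"grip":0},{"offset":[0,-6.8,0],"twist":0,"grip":0},{"offset":[0,-8.5,0],"twist":0,"grip":0}])

```text
time: 9.43
tool_pos: [0.5129, -0.3075, 0.2084]
tool_rot: [-0.0, -0.027, 1.0, 0.0]
contact_force: [0.4, 0.1, -0.8]
gripper_width: 0.001
```

>>> play_rows(increments=[{"offset":[0,-1.7,0],"twist":0,"grip":0},{"offset":[0,-3.4,0],"twist":0,"grip":0},{"offset":[0,-5.5,0],"twist":0,"grip":0},{"offset":[0,-10,0],"twist":0,"grip":0},{"offset":[0,-15,0],"twist":0,"grip":0}])

```text
time: 9.85
tool_pos: [0.5137, -0.3226, 0.2084]
tool_rot: [-0.0, -0.027, 1.0, 0.0]
contact_force: [0.3, -0.5, 0.0]
gripper_width: -0.0
```

```bash
python3 -c "
from m import *
meas(2)"
```

```text
top 9.85 [('b', np.float64(-2.0)), ('c', np.float64(184.8))]
scene 10.05 [('f', np.float64(2.1)), ('b', np.float64(-331.4)), ('c', np.float64(1.0))]
top 10.25 [('f', np.float64(-0.9)), ('b', np.float64(-2.9)), ('c', np.float64(-1.0))]
scene 10.45 [('f', np.float64(3.1)), ('b', np.float64(3.3)), ('c', np.float64(4.1))]
10.65 [ 0.5137 -0.3223  0.2085] [ 0.76 -0.16  0.1 ] tool s -29.5
```

```bash
python3 -c "
from m import *
meas(4)
for cam in('top','scene'):
  manip.grab_frame(cam)
  for d in manip.tip_of('pointer',cam)[:2]: print(cam,d['p'],w(cam,d['xyz']))
"
```

```text
top 10.65 [('f', np.float64(2.8)), ('b', np.float64(-4.7)), ('c', np.float64(-2.2))]
scene 10.85 [('f', np.float64(2.6)), ('b', np.float64(-100.3)), ('c', np.float64(-0.1))]
top 11.05 [('f', np.float64(3.0)), ('b', np.float64(-7.2)), ('c', np.float64(-2.8))]
scene 11.25 [('f', np.float64(1.6)), ('b', np.float64(1.8)), ('c', np.float64(2.2))]
top 11.45 [('f', np.float64(0.8)), ('b', np.float64(-5.5)), ('c', np.float64(184.1))]
scene 11.65 [('f', np.float64(0.8)), ('b', np.float64(-0.6)), ('c', np.float64(2.0))]
top 11.85 [('f', np.float64(0.3)), ('b', np.float64(-6.2)), ('c', np.float64(-0.0))]
scene 12.05 [('f', np.float64(1.7)), ('b', np.float64(-0.3)), ('c', np.float64(1.8))]
12.25 [ 0.5137 -0.3224  0.2084] [ 0.68 -0.12  0.11] tool s -29.5
scene 0.55 [ 0.58680339 -0.28766277  0.06867259]
```

The carriage is at rest at the pointer to within a few millimetres, and the hand stands about 15 mm clear. I'll lift the hand away.

>>> play_rows(increments=[{"offset":[0,-6,-8],"twist":0,"grip":0},{"offset":[0,-12,-35],"twist":0,"grip":0},{"offset":[0,-14,-72],"twist":0,"grip":0},{"offset":[0,-16,-110],"twist":0,"grip":0},{"offset":[0,-18,-145],"twist":0,"grip":0}])

```text
time: 12.87
tool_pos: [0.5146, -0.3408, 0.3562]
tool_rot: [0.0, -0.026, 1.0, -0.0]
contact_force: [0.4, 0.1, -0.5]
gripper_width: 0.005
```

>>> play_rows(increments=[{"offset":[20,-20,-30],"twist":0,"grip":0},{"offset":[50,-40,-50],"twist":0,"grip":0},{"offset":[80,-60,-50],"twist":0,"grip":0},{"offset":[110,-80,-50],"twist":0,"grip":0},{"offset":[125,-90,-50],"twist":0,"grip":0}])

```text
time: 13.28
tool_pos: [0.392, -0.4389, 0.4053]
tool_rot: [0.0, -0.025, 1.0, -0.002]
contact_force: [1.0, -0.0, 0.0]
gripper_width: -0.001
```

```bash
python3 -c "
from m import *
meas(5)
a=manip.grab_frame('top');b=manip.grab_frame('scene')
cv2.imwrite('pics/e.png',np.vstack([cv2.resize(a[170:290,330:530],(500,300)),cv2.resize(b[190:350,130:397],(500,300))]))
for n,g in(('top',a),('scene',b)): cv2.imwrite('pics/end_'+n+'.png',g)
"
```

```text
top 13.283 [('f', np.float64(2.6)), ('b', np.float64(-1.9)), ('c', np.float64(0.6))]
scene 13.483 [('f', np.float64(0.9)), ('b', np.float64(0.5)), ('c', np.float64(1.0))]
top 13.683 [('f', np.float64(1.1)), ('b', np.float64(-2.4)), ('c', np.float64(-1.8))]
scene 13.883 [('f', np.float64(4.4)), ('b', np.float64(0.7)), ('c', np.float64(0.4))]
top 14.083 [('f', np.float64(4.2)), ('b', np.float64(-6.3)), ('c', np.float64(0.2))]
scene 14.283 [('f', np.float64(1.1)), ('b', np.float64(0.3)), ('c', np.float64(100.2))]
top 14.483 [('f', np.float64(2.0)), ('b', np.float64(-5.2))]
scene 14.683 [('f', np.float64(1.0)), ('b', np.float64(-0.1)), ('c', np.float64(2.4))]
top 14.883 [('f', np.float64(0.9)), ('b', np.float64(-4.3)), ('c', np.float64(-2.3))]
scene 15.083 [('f', np.float64(3.0)), ('b', np.float64(1.0)), ('c', np.float64(3.4))]
15.2833 [ 0.3947 -0.4368  0.4035] [-0.32 -0.    0.33] tool s -137.4
```

View pics/e.png

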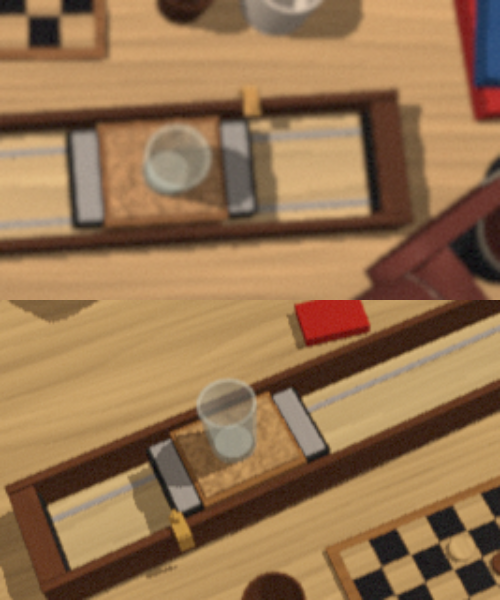

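The picture shows the leading buffer's face level with the pointer at crop (250,100) in the top view, and beside it in the scene view. The tumbler is standing in the middle. I'll wait a little longer to cover the three seconds, then hand in.

```bash
python3 -c "
from m import *
meas(4)
for q in('tumbler','mug','dice_cup'): print(q,[w('scene',d['xyz']).round(3) for d in manip.tip_of(q,'scene')[:1]])
meas(1)
print(manip.job_done())"
```

```text
top 15.383 [('f', np.float64(-1.9)), ('b', np.float64(-3.6)), ('c', np.float64(-0.6))]
scene 15.583 [('f', np.float64(-1.1)), ('b', np.float64(-0.6)), ('c', np.float64(4.8))]
top 15.783 [('f', np.float64(2.2)), ('b', np.float64(-5.9)), ('c', np.float64(-2.0))]
scene 15.983 [('f', np.float64(0.4)), ('b', np.float64(2.2)), ('c', np.float64(3.7))]
top 16.183 [('f', np.float64(2.1)), ('b', np.float64(-5.3)), ('c', np.float64(-0.1))]
scene 16.383 [('f', np.float64(0.3)), ('b', np.float64(-0.2)), ('c', np.float64(-0.7))]
top 16.583 [('f', np.float64(1.5)), ('b', np.float64(-4.6)), ('c', np.float64(-1.3))]
scene 16.783 [('f', np.float64(0.2)), ('b', np.float64(0.2)), ('c', np.float64(4.1))]
16.9833 [ 0.3947 -0.4368  0.4034] [ 0.31  0.3  -0.06] tool s -137.4
tumbler [array([ 0.511, -0.191,  0.071])]
mug [array([ 0.717, -0.335, -0.001])]
dice_cup [array([ 0.716, -0.231,  0.004])]
top 17.133 [('f', np.float64(1.9)), ('b', np.float64(-5.7)), ('c', np.float64(0.4))]
scene 17.333 [('f', np.float64(2.4)), ('b', np.float64(-0.9)), ('c', np.float64(1.2))]
17.5333 [ 0.3946 -0.4369  0.4035] [ 0.26 -0.56  0.43] tool s -137.4
the job is handed in; nothing more can be done
None
```

The carriage is at rest with its leading buffer's face level with the brass pointer, and I handed the job in at 17.5 s of the 38 s allowed. I pushed it off against the trailing buffer, then caught it at the leading buffer with the hand backing away at half its speed, so it stopped without bouncing.

- **Position:** the last readings of the leading face are within about 3 mm of the pointer. They showed no drift for over 4 s after the hand was lifted away.
- **Tumbler:** in the last picture it stands in the middle of the mat, and its measured position agrees. The carriage never came near the stop.
- **Other things:** the hand stayed clear of everything else. I located the mug and dice cup again, but had no earlier reading of them to compare, and did not re-measure the domino box or the draughtsmen.
- **Disagreements:** the trailing face seen from the top camera read steadily 4–6 mm further along than the other readings. There were a few stray network reports, off by 100 mm or more, which I ignored.

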